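Hold the sprayer test valve half open after pulling its lock pin

ROBOT

A 7-joint arm with a two-finger parallel gripper is mounted at the origin on the work surface. World frame = base frame: x ahead of the robot, y to its left, z up, the work surface at z = 0. Lengths are in mm, angles in degrees, forces in N, time in s.
With the tool pointing down it reaches from about 400 to 900 mm from the base axis. Payload 5.6 kg.
Tool frame: the origin (TCP) lies between the finger pads; the fingertips stand 11 mm ahead of it and the grasp point (between the pads) lies 8 mm behind it (bot.tip_reach is the z of the fingertips in the tool frame, in mm); z points along the fingers, y is the line along which they close (so a half turn about z gives the same grasp; the last joint's range is limited). The gripper opens to 92 mm and grips with 3 to 60 N. Pads are 20 mm wide; open, the fingers measure 128 mm over their backs; the gripper's body (75 mm by 189 mm) begins 69 mm behind the grasp point.
Start: joints at [-68.182, 26.786, -0.665, 91.828, 0.344, 61.387, -3.226], TCP at [267.338, 592.486, 225.592] pointing down, gripper open.
Joint ranges: [-144.91, 144.91], [-17.63, 115.5], [-89.93, 88.59], [15.96, 139.68], [-74.01, 254.01], [8.47, 105.57], [-167.45, 167.45]. Speed limits (degrees/s): [147.25, 147.25, 180, 180, 180, 180, 180].

INTERFACE

Orientations are given as [roll, pitch, yaw] about the fixed x, y, z axes, in that order (R = Rz(yaw) Ry(pitch) Rx(roll)).
In Python, from workcell import bot, cams, ticket gives the robot as it stands.
- The arm moves only by the shell command python3 -m crank 'ROWS'. ROWS is JSON, a list that holds one entry, the list of rows, each a list of 7 numbers: the turn, a rotation vector about the world's x, y, z in rad, then the shift along the world's x, y, z in mm, then the finger opening in mm, from 0 to 91.9. A call has 1 to 10 rows; each row is the pose to reach, as a shift and turn from the pose commanded when the call began; what a row does not reach only later rows make up. A row lasts 1/12 s, in which the tool goes at most 41.7 mm and 7.16 degrees, less where a joint would pass 70% of its speed; a pose out of reach is approached as far as the arm can. A call with a gripper value outside its range is refused whole. The fingers move at their own pace and stop on an object; the grip force is fixed at half the most. Time passes only in rows, so rows that repeat a pose let the fingers close. It gives the time, the measured TCP pose, the force, the opening and the grip force at its end, in the units of the state.
- bot.get_obs(): the state, without advancing time (a new reading comes with each control period).
- cams.capture(name): name is "side" or "top"; returns (picture, depth): 400x640x3 uint8, red, green, blue; 400x640 float32, mm along the optical axis (not along the pixel's ray), 0 where there is no reading.
- cams.get_calibration(name): a dict with "fx", "fy", "cx", "cy" (pixels), "k1" (the pictures are not rectified: a ray, as slopes to the right and down, at radius r is drawn at 1 + k1 r^2 times it, then the intrinsics apply), "cam_to_world" (4x4, takes a point from camera to world coordinates). Camera axes: x right, y down, z forward; pixel columns grow to the right and rows downward; lengths in mm; the calibration is good to about 2 mm. A picture is of the moment at which its call begins. get_calibration takes no time and is no camera call.
- ticket.finish_job(): hands the job in; it is judged then, once.
Trained networks look in the newest picture that a camera, given by its name, has taken for a name from the list of things; names that differ only in an ending like _2 or _b are one class to them, and where a whole thing is asked for, a point or a joint stands for the part that bears it (a point fixed in the world has none). Each returns a list of dicts, best first, with "confidence" (0 to 1); they miss things now and then, are a little off and sometimes report something else, mostly with a low value. They report only what shows in the picture. A call takes as long as a camera call. They do not tell look-alikes from the thing itself.
- cams.spot_in(camera, thing): "xy" ([column, row] in pixels, amid what is visible of it).
The state is a dict: "time": time; "joints": joint angles; "joint_vel": joint speeds; "joint_efforts": joint torques, N m; "position": TCP position; "tool_rot": TCP orientation; "contact_force": force on the tool from outside, world axes, zero at the start; "torque": the same for the moment, N m; "grip_width": opening from 0.0 (shut) to 1.0 (fully open); "finger_force": force on a finger pad.
Only numpy, scipy, OpenCV 4.12 (cv2) and the standard library are available. Lean on these libraries where they do the work, as an engineer would, in place of code of your own. Each camera call takes 0.05 s, during which the arm holds its last target. There are 200 camera calls.

TASK

Bleed the sprayer test line: pull the red lock pin straight up out of the valve lever, park it in the open notch in the edge of the dark steel plate under the lever so that it hangs there upright on its collar, and let go of it. Then swing the spring-return lever with the green grip round to the yellow half-open mark (45 degrees), not on towards fully open, and hold it steady there for at least three seconds; the job finishes while you are still holding the lever with the fingers, with the pin still parked. Leave the loose parts lying round the stand where they are.

Things in the scene. Friction and masses are not known exactly. Their poses are not given: they have to be found in the camera images.
- pin_knob (a point): Lock pin (about 45 g): red knob 22 mm across, 38 mm tall (bottom 5 mm tapers to 18), on a steel collar 26 mm across, 3 thick, over an upright 8 mm shank 28 mm long with tapered tip. This point: on the axis, mid-knob, 24 mm above the collar's underside, 17 mm below the knob's top. At the start the shank stands down through lever and plate, the collar on the lever. z along the pin, up
- pin_collar (a point): The same pin: centre of the underside of its collar, which rests on the lever when locked and on the plate when parked
- lock_bore (a point): Fixed to the stand: centre of the pin's 10 mm hole, at the shut lever's top face. The hole goes through the 6 mm lever blade (24 mm wide), a 5 mm gap and the 5 mm plate. It is 60 mm out from the lever's pivot
- park_notch (a point): Fixed to the stand, axes as stand: parking place at the top face of the 5 mm level plate (11 mm below the lever's top; free below). The notch is 12 mm wide along x (this point central), open to +y: plate edge 18 mm away along +y, closed end 12 mm away along -y; 29 mm of plate on either side. A gauge, 62 mm wide, stands 50 mm off in +x, 84 in +y; its top is 57 mm above the plate
- valve_axis (a point): Fixed to the stand, axes as stand: point on the lever's vertical pivot axis, at the lever's mid height (that of lever_grip). The hub nut, 25 mm across, reaches 13 mm above it
- lever_grip (a point): Point on the lever 150 mm out from its pivot, in the middle of the green grip's section. The grip is 22 mm wide, 14 mm high, 100 to 187 mm from the pivot; -x points out along the lever. It is 125 mm above the bench, with only air below it more than 120 mm from the pivot (nearer in, the plate lies 8 mm below this height)
- valve_lever (a joint): Lever angle (rad): 0 shut, on its stop, growing anticlockwise seen from above (from the stand's -x to its -y) up to 1.571 fully open; half open, at the yellow mark on the plate, is 0.785. A spring pushes it back to shut at all times: 0.36 N m at 0, 1.07 N m at half open (7 N at lever_grip). The pin, while in, blocks it
- stand: Fixed valve test stand: pipe along y at 75 mm height, brass ball valve in the middle, base 110 x 400 mm, gauge at +y, drip pan at -y. Origin on the bench under the lever's pivot; x points away from the robot (yaw up to 0.4 either way), z up; the shut lever points along -x
- impeller: bystander: stainless pump impeller, 84 mm across, 28 mm high; origin under its centre
- fuse_holder: bystander: white ceramic fuse holder 98 x 34 x 36 mm with its terminals, long along x; origin under its centre
- nozzle: bystander: blue plastic spray nozzle standing on end, 40 mm across, 56 mm high; origin under its centre
- screwdriver_grip (a point): bystander: yellow-handled screwdriver lying on the bench, 190 mm long; this point is in its handle
There are look-alikes about, which are no part of the job. Leave any purple look-alike of the part that bears pin_knob alone.

How it is judged:
By the outcome, as a careful person would: the job done as asked, in the order asked, and still so for the second after the job is handed in, while the arm keeps its last pose, push and grip.
It also fails if it takes over 56 s, if anything falls off the work surface, if the arm or the gripper's body presses on something with over 40 N, if the wrist force passes 120 N, or if a joint passes its speed limit or range.

## Working session

There is one attempt and no reset: what is moved stays moved. The work goes in short steps, Python scripts to look and compute and a shell command to move; the robot and the scene stay as the last step left them, time stands still between calls to the robot, and variables do not carry over. Pictures are saved under pics/ and viewed, at most 10 in all, crops included, and the job is handed in when it is done.

```bash
mkdir -p pics
cat > h.py <<'E'
import numpy as np, cv2
from workcell import bot, cams, ticket
def ray(cam,uv):
    c=cams.get_calibration(cam); K=np.array([[c["fx"],0,c["cx"]],[0,c["fy"],c["cy"]],[0,0,1.]])
    p=cv2.undistortPoints(np.array([[uv]],float),K,np.array([c["k1"],0,0,0,0.]))[0,0]
    return np.array([p[0],p[1],1.]),np.array(c["cam_to_world"])
def at_depth(cam,uv,d):
    r,T=ray(cam,uv); return (T@np.append(r*d,1))[:3]
def at_z(cam,uv,z):
    r,T=ray(cam,uv); v=T[:3,:3]@r; o=T[:3,3]; return o+v*(z-o[2])/v[2]
def proj(cam,P):
    c=cams.get_calibration(cam); T=np.linalg.inv(np.array(c["cam_to_world"])); p=T[:3,:3]@np.array(P,float)+T[:3,3]
    K=np.array([[c["fx"],0,c["cx"]],[0,c["fy"],c["cy"]],[0,0,1.]])
    return cv2.projectPoints(p.reshape(1,1,3),np.zeros(3),np.zeros(3),K,np.array([c["k1"],0,0,0,0.]))[0][0,0]
def save(n,im): cv2.imwrite("pics/"+n+".png",im[:,:,::-1])
E
python3 - <<'E'
from h import *
np.set_printoptions(precision=1,suppress=True)
for c in ("top","side"):
    im,d=cams.capture(c); save(c+"0",im); np.save(c+"0d.npy",d); 
    print(c,np.array(cams.get_calibration(c)["cam_to_world"])[:3])
    for t in ("pin_knob","pin_collar","lock_bore","park_notch","valve_axis","lever_grip","stand"):
        for r in cams.spot_in(c,t)[:3]:
            u=r["xy"]; dd=d[int(u[1]),int(u[0])]; print(t,np.round(u),round(r["confidence"],2),at_depth(c,u,dd))
print(bot.get_obs())
E
```

```text
top [[   0.    -1.     0.1  473.2]
 [  -1.    -0.     0.     9.1]
 [  -0.    -0.1   -1.  1345.1]]
pin_knob [295. 201.] 0.53 [550.2  87.5 167.7]
pin_knob [320. 250.] 0.51 [432.4  28.9  62.5]
pin_collar [321. 248.] 0.5 [437.9  24.2  70.6]
lock_bore [303. 184.] 0.7 [595.6  71.5 113.9]
park_notch [306. 187.] 0.96 [590.   63.3 115.9]
park_notch [296. 201.] 0.49 [551.1  86.  168.5]
park_notch [298. 219.] 0.19 [508.7  81.1 131.8]
valve_axis [301. 186.] 0.87 [590.1  76.6 128.6]
lever_grip [306. 141.] 0.29 [721.8  70.9  29. ]
stand [305. 189.] 0.81 [584.3  67.4 117. ]
stand [294. 218.] 0.69 [511.5  93.1 128.7]
side [[   1.    -0.1    0.2  420.3]
 [  -0.2   -0.5    0.9 -699.4]
 [   0.    -0.9   -0.5  521.1]]
pin_knob [287. 185.] 0.66 [539.8  76.8 152.8]
pin_knob [247. 247.] 0.58 [440.4  20.3  37.6]
pin_collar [243. 242.] 0.81 [431.9  15.5  56.7]
pin_collar [318. 250.] 0.67 [587.8 -33.2  46. ]
pin_collar [289. 185.] 0.61 [543.6  75.2 153.4]
lock_bore [313. 250.] 0.95 [579.8 -18.5  38.2]
park_notch [320. 252.] 0.72 [591.9 -31.5  39.9]
valve_axis [320. 251.] 0.7 [591.2 -31.2  42.6]
lever_grip [278. 195.] 0.77 [519.8  81.4 127. ]
stand [315. 252.] 0.93 [581.3 -33.   43.4]
stand [282. 323.] 0.39 [ 482.6 -202.5   21.6]
{'time': 0.8, 'joints': array([-68.2,  26.8,  -0.7,  91.8,   0.3,  61.4,  -3.2]), 'joint_vel': array([ 0. , -0.1,  0.1, -0.1, -0. , -0. ,  0.1]), 'joint_efforts': array([  0. , -52. ,  -0. , -24.4,  -0.1,   0. ,  -0. ]), 'position': array([267.3, 592.5, 225.6]), 'tool_rot': array([180. ,   0. , 155.7]), 'contact_force': array([-0.5, -0.5,  0.1]), 'torque': array([ 0., -0.,  0.]), 'finger_force': 0.0, 'grip_width': 1.002006833484364}
```

Run:
```python
import cv2
a=cv2.imread("pics/top0.png")[130:290,220:400]; b=cv2.imread("pics/side0.png")[130:290,200:400]
cv2.imwrite("pics/t1.png",cv2.resize(a,None,fx=3.7,fy=3.7,interpolation=cv2.INTER_CUBIC))
cv2.imwrite("pics/s1.png",cv2.resize(b,None,fx=3.7,fy=3.7,interpolation=cv2.INTER_CUBIC))
```

```text
(no output)
```

View pics/t1.png

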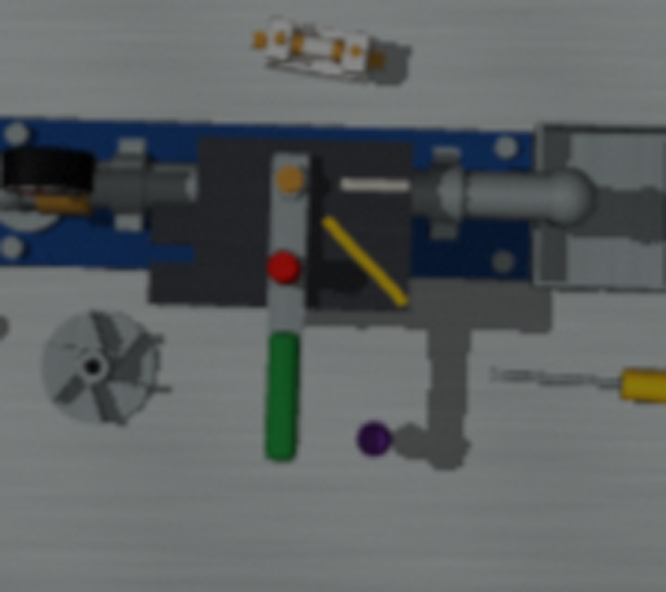

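View pics/s1.png

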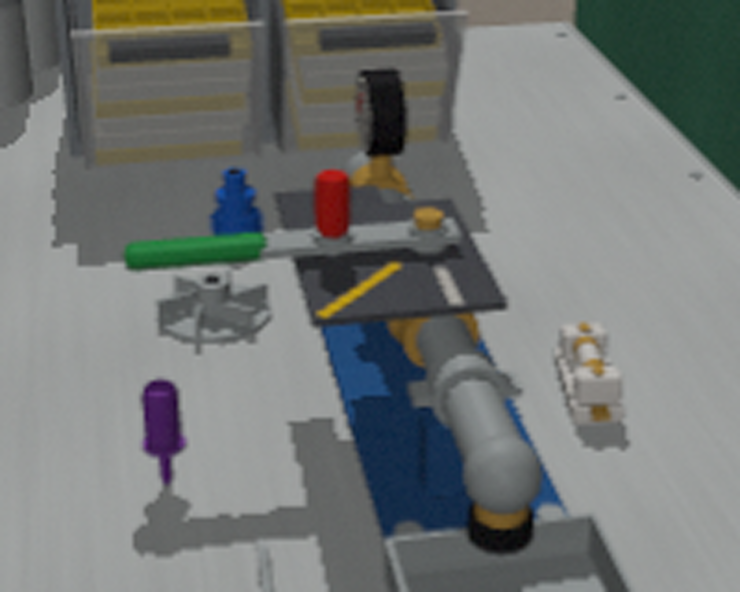

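View pics/top0.png

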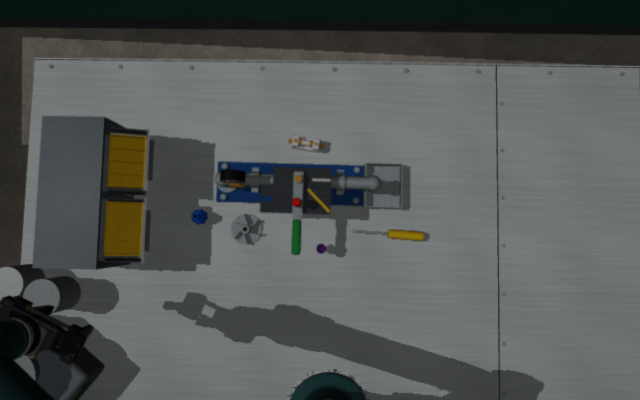

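The red pin stands at top pixel (297,202) with side (290,185). The only look-alike is the purple pin at top (321,248), side (244,243), standing loose on the bench, so I choose the red one, in the lever. The notch shows at about top (266,199), opening left.

Run:
```python
from h import *
np.set_printoptions(precision=1,suppress=True)
for c in("top","side"): k=cams.get_calibration(c); print(c,k["fx"],k["cx"],k["cy"],k["k1"])
ims={c:cv2.imread(f"pics/{c}0.png") for c in("top","side")}
a=ims["top"][160:218,255:335]; b=ims["side"][165:222,265:345]
cv2.imwrite("pics/z1.png",np.vstack([cv2.resize(x,(400*2-20,290),interpolation=cv2.INTER_CUBIC) if 0 else cv2.resize(x,None,fx=5,fy=5,interpolation=cv2.INTER_CUBIC) for x in(a,b)]))
def blob(c,lo,hi,box):
    h=cv2.cvtColor(ims[c],cv2.COLOR_BGR2HSV); m=cv2.inRange(h,lo,hi); M=np.zeros_like(m); x0,y0,x1,y1=box; M[y0:y1,x0:x1]=m[y0:y1,x0:x1]
    ys,xs=np.nonzero(M); return np.c_[xs,ys]
red=blob("top",(0,150,60),(6,255,255),(285,190,310,215)); print("red",len(red),red.mean(0),at_z("top",red.mean(0),169))
gr=blob("top",(45,100,30),(80,255,255),(280,210,315,265)).astype(float)
W=np.array([at_z("top",p,130)[:2] for p in gr]); l=cv2.fitLine(W.astype(np.float32),cv2.DIST_L2,0,.01,.01).ravel(); print("grip",len(gr),W.mean(0),W.min(0),W.max(0),np.degrees(np.arctan2(l[1],l[0])))
nut=blob("top",(8,100,60),(25,255,255),(290,172,305,185)); print("nut",len(nut),nut.mean(0),at_z("top",nut.mean(0),138))
print("notch guess",at_z("top",(266.5,199),117))
```

```text
top 495.1385279405868 320.92085712653386 192.85866425637334 -0.012939183235679348
side 388.29156944127374 317.96140986128626 200.39964093005787 -0.04801643310245562
red 58 [296.2 201.8] [548.5  84.9 169. ]
grip 268 [465.8  86.1] [425.6  76.3] [506.3  95.7] -1.576912
nut 43 [298.  178.1] [608.7  83.6 138. ]
notch guess [557.5 162.3 117. ]
```

View pics/z1.png

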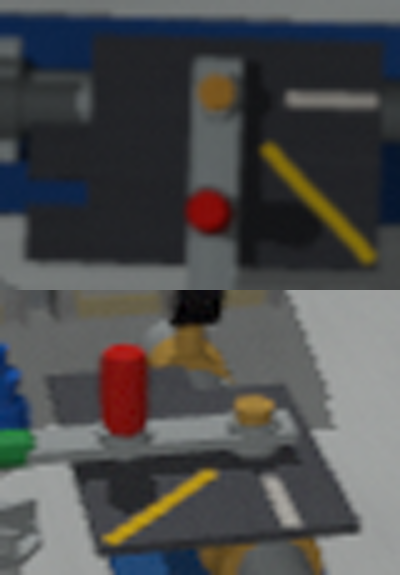

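Zoom shows the red knob on the lever with its collar, notch at top columns 261–272, rows 196–201 (open left), matching 30 x 12 mm; the yellow mark runs (308,189)–(329,212).

Run:
```python
from h import *
np.set_printoptions(precision=1,suppress=True)
im=cv2.imread("pics/top0.png").astype(float); bl=im[:,:,0]-im[:,:,2]; g=im.mean(2)
def cross(p,lvl):
    i=np.nonzero((p[:-1]-lvl)*(p[1:]-lvl)<=0)[0]; return [round(float(k+(lvl-p[k])/(p[k+1]-p[k])),2) for k in i]
for c in range(259,275):
    p=bl[188:208,c]-bl[[190,192,193,204,205],c].mean(); w=np.clip(p[5:16],0,None); print(c, w.sum().round(0),"ctr",(188+5+(w*np.arange(11)).sum()/max(w.sum(),1)).round(2),
      "edge -x",[round(208+v,2) for v in cross(g[208:220,c],(g[208,c]+g[217,c])/2)])
for r in (203,205,207,208,209): print(r,"left edge",[round(254+v,2) for v in cross(g[r,254:268],(g[r,254]+g[r,267])/2)], g[r,254:268].round(0))
for r in (196,197,198,199,200,201): print(r, bl[r,256:278].round(0))
```

```text
259 292.0 ctr 196.93 edge -x [211.68, 217.83]
260 251.0 ctr 197.21 edge -x [211.71]
261 249.0 ctr 197.72 edge -x [211.69]
262 265.0 ctr 197.99 edge -x [211.85]
263 264.0 ctr 197.99 edge -x [212.09]
264 259.0 ctr 197.97 edge -x [212.02]
265 260.0 ctr 197.98 edge -x [211.92]
266 258.0 ctr 198.04 edge -x [211.92]
267 248.0 ctr 198.09 edge -x [211.98]
268 257.0 ctr 198.13 edge -x [211.96]
269 265.0 ctr 198.22 edge -x [211.94]
270 265.0 ctr 198.25 edge -x [212.0]
271 252.0 ctr 198.22 edge -x [212.27]
272 120.0 ctr 198.31 edge -x [212.42]
273 10.0 ctr 198.42 edge -x [212.36]
274 4.0 ctr 200.05 edge -x [212.33]
203 left edge [259.78] [94. 95. 95. 97. 96. 85. 59. 39. 36. 34. 34. 34. 35. 35.]
205 left edge [259.78] [119. 119. 119. 118. 117. 105.  70.  40.  36.  36.  35.  36.  35.  36.]
207 left edge [259.61] [120. 120. 120. 119. 117. 100.  64.  39.  35.  37.  36.  36.  35.  36.]
208 left edge [259.5] [118. 118. 117. 118. 115.  95.  59.  38.  36.  35.  35.  35.  34.  36.]
209 left edge [259.48] [118. 117. 117. 117. 115.  94.  59.  38.  35.  35.  36.  35.  35.  36.]
196 [59. 59. 59. 60. 51. 46. 44. 44. 42. 43. 41. 40. 41. 40. 40. 37. 20.  5.
  4.  4.  4.  4.]
197 [60. 59. 59. 60. 59. 57. 58. 59. 58. 58. 58. 57. 58. 58. 58. 54. 28.  7.
  4.  4.  3.  4.]
198 [58. 59. 57. 60. 58. 58. 59. 59. 59. 59. 60. 60. 59. 59. 60. 58. 29.  7.
  4.  4.  4.  4.]
199 [60. 59. 59. 58. 58. 56. 58. 57. 57. 58. 57. 57. 57. 59. 59. 56. 30.  7.
  3.  4.  4.  5.]
200 [60. 60. 59. 53. 42. 38. 41. 41. 41. 41. 41. 40. 42. 44. 46. 45. 24.  6.
  4.  4.  5.  3.]
201 [57. 57. 57. 49. 28. 15. 16. 17. 17. 16. 17. 16. 18. 21. 20. 20. 13.  6.
  6.  5.  4.  4.]
```

```bash
python3 -m crank '[[[0,0,-0.117,7,-37,11,92],[0,0,-0.234,15,-75,22,92],[0,0,-0.351,22,-112,33,92],[0,0,-0.468,30,-150,44,92],[0,0,-0.585,37,-187,55,92],[0,0,-0.702,45,-225,65,92],[0,0,-0.819,53,-262,75,91],[0,0,-0.936,78,-290,75,70],[0,0,-1.053,104,-318,75,50],[0,0,-1.173,129,-345,75,40]]]'; python3 -c "
from h import *
print(at_z('top',(267.1,198.0),117))"
```

```text
time: 1.63
position: [397.2, 245.9, 301.5]
tool_rot: [179.9, -0.1, 88.2]
contact_force: [0.6, 1.0, -0.3]
grip_width: 0.796
finger_force: 0.0
[560.05306976 160.84726023 117.        ]
```

```bash
python3 -m crank '[[[0,0,0,26,-27,-12,40],[0,0,0,51,-54,-24,40],[0,0,0,77,-81,-36,40],[0,0,0,102,-108,-48,40],[0,0,0,128,-135,-60,40],[0,0,0,153,-162,-70,40],[0,0,0,153,-162,-70,40],[0,0,0,153,-162,-70,40]]]'
python3 - <<'E'
from h import *
ims=[]
for c in("top","side"):
    im,d=cams.capture(c); u=np.round(proj(c,(549,85,150))).astype(int); x=im[u[1]-55:u[1]+45,u[0]-60:u[0]+60]; ims.append(cv2.resize(x,None,fx=3.3,fy=3.3,interpolation=cv2.INTER_CUBIC))
    print(c,"proj pin mid",proj(c,(549.2,85.3,152)), "top",proj(c,(549.2,85.3,169)))
save("g1",np.hstack(ims))
o=bot.get_obs(); print(o["position"],o["grip_width"],o["tool_rot"])
h=cv2.cvtColor(cv2.imread("pics/side0.png"),cv2.COLOR_BGR2HSV); m=cv2.inRange(h,(0,150,60),(6,255,255))[170:205,275:305]; ys,xs=np.nonzero(m); print("side red",xs.mean()+275,ys.mean()+170,ys.min()+170,ys.max()+170)
E
```

```text
time: 2.3
position: [549.7, 83.3, 229.8]
tool_rot: [-179.9, 0.1, 88.3]
contact_force: [-0.4, 1.0, -0.7]
grip_width: 0.436
finger_force: 0.0
top proj pin mid [296.42481507 201.94540529] top [295.97923075 201.48385808]
side proj pin mid [290.52613198 183.59891543] top [290.42837598 176.68249221]
[548.88721046  86.42245279 230.62255889] 0.4347282296714385 [-1.79971599e+02 -3.39259322e-02  8.85543150e+01]
side red 289.24305555555554 184.29166666666666 176 193
```

View pics/g1.png

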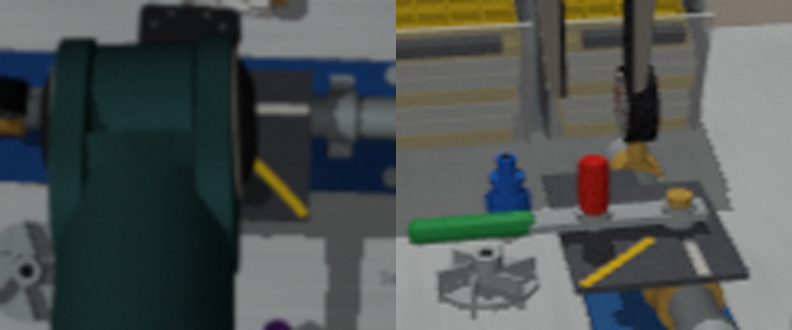

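```bash
python3 -m crank '[[[0,0,0,-0.5,0,-25,40],[0,0,0,-0.5,0,-50,40],[0,0,0,-0.5,0,-70,40],[0,0,0,-0.5,0,-80,40],[0,0,0,-0.5,0,-84,40],[0,0,0,-0.5,0,-84,40],[0,0,0,-0.5,0,-84,30],[0,0,0,-0.5,0,-84,25],[0,0,0,-0.5,0,-84,22],[0,0,0,-0.5,0,-84,18]]]';python3 -m crank '[[[0,0,0,0,0,0,15],[0,0,0,0,0,0,15],[0,0,0,0,0,0,15],[0,0,0,0,0,0,15]]]'
```

```text
time: 3.23
position: [548.5, 85.8, 147.6]
tool_rot: [-180.0, -0.1, 88.5]
contact_force: [-4.0, 1.1, 6.3]
grip_width: 0.229
finger_force: 30.0
time: 3.57
position: [548.5, 85.8, 147.6]
tool_rot: [-180.0, -0.1, 88.5]
contact_force: [-4.6, -0.5, 6.8]
grip_width: 0.23
finger_force: 30.0
```

```bash
python3 -m crank '[[[0,0,0,-1,0,0,15],[0,0,0,-1,0,5,15],[0,0,0,-1,0,12,15],[0,0,0,-1,0,20,15],[0,0,0,-1,0,30,15],[0,0,0,-1,0,40,15],[0,0,0,-1,0,50,15],[0,0,0,-1,0,60,15],[0,0,0,-1,0,60,15],[0,0,0,-1,0,60,15]]]'
python3 - <<'E'
from h import *
ims=[]
for c in("side",):
    im,d=cams.capture(c); x=im[130:230,230:380]; save("l1",cv2.resize(x,None,fx=5,fy=5,interpolation=cv2.INTER_CUBIC))
    h=cv2.cvtColor(np.ascontiguousarray(im[:,:,::-1]),cv2.COLOR_BGR2HSV); m=cv2.inRange(h,(0,150,60),(6,255,255))[130:205,270:310]; ys,xs=np.nonzero(m); print(xs.mean()+270,ys.mean()+130,ys.min()+130,ys.max()+130,proj(c,(547.8,85.5,212)))
E
```

```text
time: 4.4
position: [548.2, 85.6, 207.4]
tool_rot: [179.9, -0.0, 88.5]
contact_force: [0.2, 0.1, -0.1]
grip_width: 0.231
finger_force: 30.0
289.63313609467457 159.44970414201183 151 169 [289.52754264 158.6399006 ]
```

View pics/l1.png

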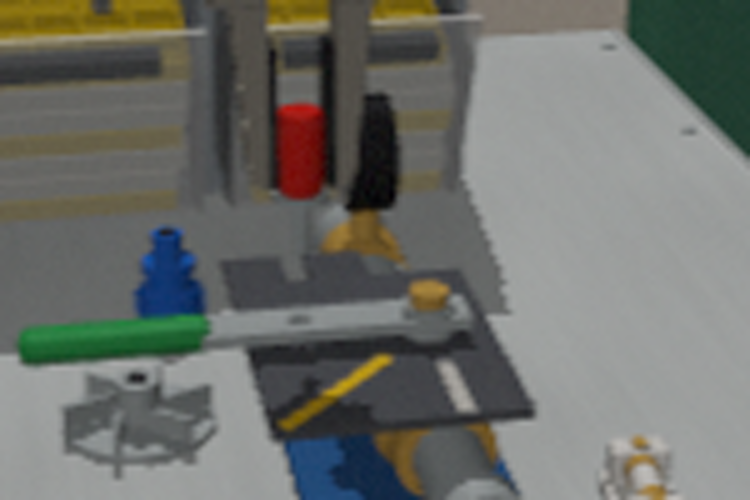

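The pin is out and upright in the fingers (side ~(289,159)); the empty bore shows at side (289.5,193.6) and the notch at about (288,184).

Run:
```python
from h import *
np.set_printoptions(precision=1,suppress=True)
im,d=cams.capture("side"); g=im.astype(float).mean(2)
print(g[178:198,280:300].round(0).astype(int))
print("bore",at_z("side",(289.4,193.6),128))
for uv in((288,184),): print("notch",at_z("side",uv,117))
print("expected notch px",proj("side",(560.05,160.85,117)),"edge,closed:",proj("side",(560.5,178.8,117)),proj("side",(559.7,148.8,117)),"bore",proj("side",(548.2,85.6,128)))
im,d=cams.capture("top"); print(cams.spot_in("side","park_notch")[:2],cams.spot_in("side","lock_bore")[:2])
```

```text
[[ 99 100  99  98  97  98  98  93  93  97  92  82  86  87  89  93  98 104
   99  81]
 [ 98 100  98  99  97  99  97  96  94  99  90  85  82  79  84  87  95  99
   89  75]
 [ 97  99  98  97  97  97  97  99 102 103  86  75  83  81  74  77  82  76
   72  70]
 [ 86  83  84  82  82  83  90  98  92  87  70  64  69  67  69  68  69  70
   68  70]
 [ 69  70  68  68  69  73  87  98  99  99  83  67  70  68  67  67  69  68
   69  66]
 [ 69  70  70  69  70  69  84  98 100 100  86  69  68  70  69  69  68  66
   69  68]
 [ 70  69  70  68  66  69  75  91 100  97  91  71  61  69  69  68  69  70
   71  70]
 [ 69  68  69  68  67  67  69  85  98  97  97  77  61  69  69  67  68  70
   69  70]
 [ 69  69  70  70  68  70  68  73  77  75  73  70  68  68  69  73  70  70
   69  70]
 [ 69  71  68  68  70  69  70  67  68  68  70  68  68  68  69  69  69  72
   70  70]
 [ 68  70  69  69  71  70  70  70  69  69  71  70  68  68  68  71  70  69
   70  71]
 [ 69  69  70  67  70  69  70  69  70  69  71  69  68  68  70  69  69  69
   71  71]
 [ 69  69  71  70  70  69  71  72  73  73  73  74  76  78  78  80  81  83
   92  97]
 [ 79  78  79  81  83  91  96  96 104 111 111 112 119 127 125 134 140 139
  140 140]
 [126 125 134 141 140 141 142 140 135 131 132 137 139 143 142 142 142 142
  141 141]
 [141 142 141 141 141 143 142 132 108 100 104 112 131 139 141 141 141 141
  141 141]
 [141 141 142 140 140 140 142 125 100 100 103 111 130 141 140 140 140 138
  138 138]
 [141 140 139 140 140 138 138 138 139 138 138 138 137 137 137 133 127 123
  116 117]
 [138 138 132 128 128 121 117 116 117 110 105 100  95  96  96  95  96  95
   96  97]
 [ 95  94  96  97  97  97  94  94  94  95  94  91  93  94  93  94  91  92
   90  85]]
bore [546.   83.6 128. ]
notch [554.9 158.6 117. ]
expected notch px [289.9 183.5] edge,closed: [288.9 180.5] [290.6 185.5] bore [290.2 193.1]
[{'xy': [318.7, 249.3], 'confidence': 0.95}] [{'xy': [316.1, 247.8], 'confidence': 0.68}]
```

```bash
python3 -m crank '[[[0,0,0,4,25,0,15],[0,0,0,8,50,0,15],[0,0,0,10.8,70,0,15],[0,0,0,10.8,76,-8,15],[0,0,0,10.8,76,-20,15],[0,0,0,10.8,76,-32,15],[0,0,0,10.8,76,-38,15],[0,0,0,10.8,76,-38,15],[0,0,0,10.8,76,-38,15]]]'
python3 - <<'E'
from h import *
im,d=cams.capture("side"); x=im[130:230,230:350]; save("l2",cv2.resize(x,None,fx=5,fy=5,interpolation=cv2.INTER_CUBIC))
E
```

```text
time: 5.4
position: [558.4, 159.9, 167.9]
tool_rot: [-179.9, 0.1, 88.4]
contact_force: [1.0, 0.2, -0.4]
grip_width: 0.23
finger_force: 30.0
```

View pics/l2.png

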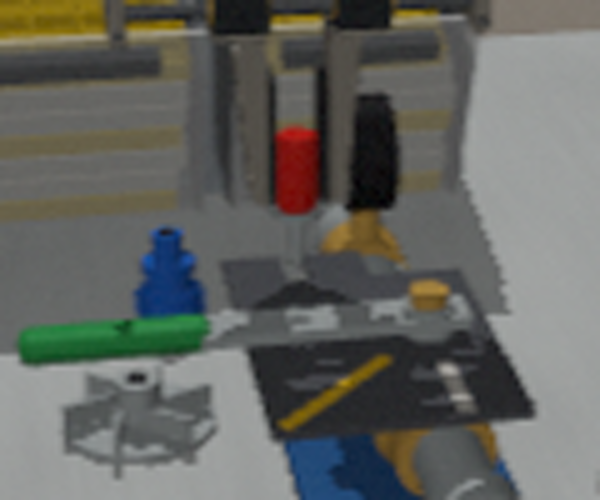

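The shank's tip (crop (293,272)) sits over the notch; lower in.

```bash
python3 -m crank '[[[0,0,0,0,0,-4,15],[0,0,0,0,0,-8,15],[0,0,0,0,0,-12,15],[0,0,0,0,0,-16,15],[0,0,0,0,0,-16,15]]]'
```

```text
time: 5.87
position: [558.1, 161.4, 151.7]
tool_rot: [-179.9, 0.0, 88.5]
contact_force: [0.1, -0.9, -0.2]
grip_width: 0.231
finger_force: 30.0
```

```bash
python3 -m crank '[[[0,0,0,0,0,-6,15],[0,0,0,0,0,-11,15],[0,0,0,0,0,-14,15],[0,0,0,0,0,-15.5,15],[0,0,0,0,0,-16.5,15],[0,0,0,0,0,-17,15],[0,0,0,0,0,-17,15]]]'
```

```text
time: 6.45
position: [558.2, 161.4, 136.6]
tool_rot: [-179.9, -0.0, 88.5]
contact_force: [-5.6, -1.3, 8.3]
grip_width: 0.228
finger_force: 30.0
```

```bash
python3 -m crank '[[[0,0,0,-0.7,0,0.5,15],[0,0,0,-1,0,0.8,15],[0,0,0,-1,0,0.8,15]]]'
```

```text
time: 6.7
position: [557.9, 161.5, 136.7]
tool_rot: [180.0, -0.0, 88.5]
contact_force: [-0.7, -0.8, 2.1]
grip_width: 0.231
finger_force: 30.0
```

Seated; release gently and rise.

```bash
python3 -m crank '[[[0,0,0,0,0,0,24],[0,0,0,0,0,0,28],[0,0,0,0,0,0,34],[0,0,0,0,0,0,40],[0,0,0,0,0,0,44],[0,0,0,0,0,0,44],[0,0,0,0,0,12,44],[0,0,0,0,0,35,44],[0,0,0,0,0,65,44],[0,0,0,0,0,95,44]]]'
python3 - <<'E'
from h import *
im,d=cams.capture("side"); x=im[130:230,230:350]; save("l3",cv2.resize(x,None,fx=5,fy=5,interpolation=cv2.INTER_CUBIC))
E
```

```text
time: 7.53
position: [557.3, 161.2, 232.9]
tool_rot: [-180.0, 0.0, 88.5]
contact_force: [1.0, 0.4, -0.2]
grip_width: 0.475
finger_force: 0.0
```

View pics/l3.png

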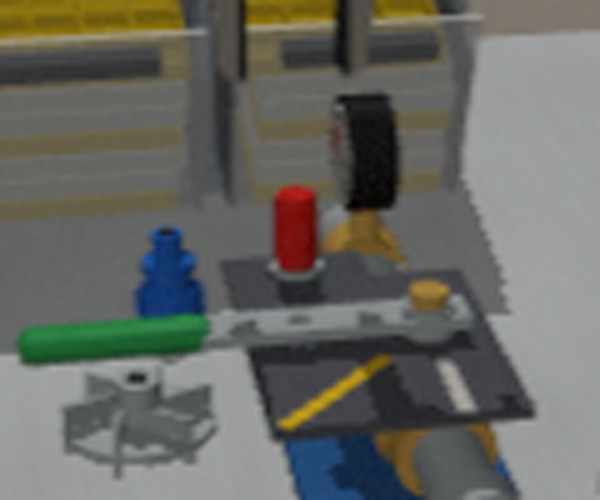

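The pin hangs upright in the notch (crop (295,230)), released. Now to the grip.

```bash
python3 -m crank '[[[0,0,-0.121,-10,-7.5,0,50],[0,0,-0.242,-20,-15,0,50],[0,0,-0.363,-30,-22,0,50],[0,0,-0.484,-40,-30,0,50],[0,0,-0.605,-50,-37,0,50],[0,0,-0.726,-60,-45,0,50],[0,0,-0.847,-70,-52,0,50],[0,0,-0.968,-80,-60,0,50],[0,0,-1.089,-90,-67,0,50],[0,0,-1.21,-100,-74.5,0,50]]]'; python3 -m crank '[[[0,0,-0.121,0,0,0,50],[0,0,-0.242,0,0,0,50],[0,0,-0.361,0,0,0,50],[0,0,-0.361,0,0,-25,50],[0,0,-0.361,0,0,-55,50],[0,0,-0.361,0,0,-55,50]]]'
```

```text
time: 8.42
position: [457.3, 86.7, 232.0]
tool_rot: [-180.0, -0.0, 18.8]
contact_force: [-0.2, 1.1, 0.1]
grip_width: 0.544
finger_force: 0.0
time: 8.92
position: [454.8, 86.5, 173.3]
tool_rot: [179.8, 0.4, -1.5]
contact_force: [-1.0, -0.7, -0.5]
grip_width: 0.544
finger_force: 0.0
```

Run:
```python
from h import *
im,d=cams.capture("side"); x=im[130:230,200:350]; save("l4",cv2.resize(x,None,fx=5,fy=5,interpolation=cv2.INTER_CUBIC))
```

```text
(no output)
```

View pics/l4.png

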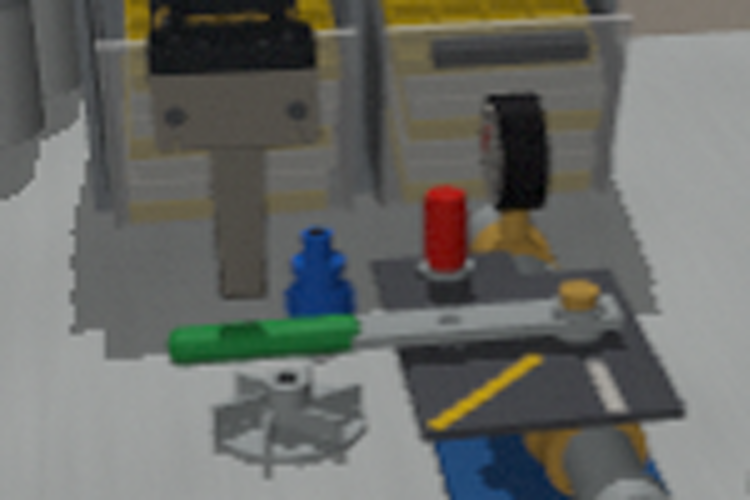

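Finger (crop (243,290)) is above the grip's middle (170–358). Descend and close.

```bash
python3 -m crank '[[[0,0,0,0,0,-25,50],[0,0,0,0,0,-45,50],[0,0,0,0,0,-55,50],[0,0,0,0,0,-59,50],[0,0,0,0,0,-59,40],[0,0,0,0,0,-59,30],[0,0,0,0,0,-59,22],[0,0,0,0,0,-59,15],[0,0,0,0,0,-59,15],[0,0,0,0,0,-59,15]]]'
```

```text
time: 9.8
position: [458.2, 86.9, 118.2]
tool_rot: [-180.0, -0.1, -1.5]
contact_force: [-1.0, -1.8, 5.8]
grip_width: 0.234
finger_force: 30.0
```

```bash
python3 -c "
import numpy as np
a=178.5
for t in (3,7,11,15,19,23,27,31,35,39,42,44,45,46,47,48):
  r=np.radians; print(t,round(r(t),3),round(150*(np.cos(r(a+t))-np.cos(r(a))),1),round(150*(np.sin(r(a+t))-np.sin(r(a))),1))"
```

```text
3 0.052 0.0 -7.9
7 0.122 0.6 -18.3
11 0.192 2.0 -28.7
15 0.262 4.1 -38.9
19 0.332 6.9 -49.0
23 0.401 10.4 -58.9
27 0.471 14.6 -68.5
31 0.541 19.4 -77.8
35 0.611 24.9 -86.7
39 0.681 30.9 -95.2
42 0.733 35.9 -101.3
44 0.768 39.4 -105.3
45 0.785 41.1 -107.2
46 0.803 43.0 -109.1
47 0.82 44.8 -110.9
48 0.838 46.7 -112.7
```

```bash
python3 -m crank '[[[0,0,0.052,0,-7.9,0,15],[0,0,0.122,0.6,-18.3,0,15],[0,0,0.192,2,-28.7,0,15],[0,0,0.262,4.1,-38.9,0,15],[0,0,0.332,6.9,-49,0,15],[0,0,0.401,10.4,-58.9,0,15],[0,0,0.471,14.6,-68.5,0,15],[0,0,0.541,19.4,-77.8,0,15],[0,0,0.611,24.9,-86.7,0,15],[0,0,0.681,30.9,-95.2,0,15]]]'
```

```text
time: 10.63
position: [489.4, -6.2, 118.3]
tool_rot: [-179.9, -0.2, 37.7]
contact_force: [-0.3, 7.5, 5.0]
grip_width: 0.235
finger_force: 30.0
```

```bash
python3 -m crank '[[[0,0,0.052,5,-6.1,0,15],[0,0,0.087,8.5,-10.1,0,15],[0,0,0.104,10.2,-12,0,15],[0,0,0.104,10.2,-12,0,15],[0,0,0.104,10.2,-12,0,15]]]'
python3 - <<'E'
from h import *
np.set_printoptions(precision=1,suppress=True)
P=[]
for i in range(5):
    im,d=cams.capture("side"); P.append(bot.get_obs()["position"])
p=np.mean(P,0); print(p); v=p[:2]-np.array([607.6,83.1]); print("r",np.hypot(*v),"theta",np.degrees(np.arctan2(v[1],v[0]))%360-178.5)
im2,_=cams.capture("top"); 
save("f1",np.hstack([cv2.resize(i,(400,400),interpolation=cv2.INTER_CUBIC) for i in(im[150:250,210:330],im2[150:250,260:360])]))
for c,i in(("side",im),("top",im2)):
    h=cv2.cvtColor(i,cv2.COLOR_RGB2HSV); m=cv2.inRange(h,(45,100,30),(80,255,255)); m[:150]=0;m[270:]=0;m[:,:200]=0;m[:,360:]=0
    ys,xs=np.nonzero(m); W=np.array([at_z(c,q,125+(7 if c=="top" else 4))[:2] for q in np.c_[xs,ys].astype(float)])
    if len(W)>20: l=cv2.fitLine(W.astype(np.float32),cv2.DIST_L2,0,.01,.01).ravel(); print(c,len(W),W.mean(0),np.degrees(np.arctan2(l[1],l[0])))
E
```

```text
time: 11.05
position: [499.2, -17.7, 118.2]
tool_rot: [-179.9, -0.2, 43.5]
contact_force: [-2.1, 6.3, 6.5]
grip_width: 0.236
finger_force: 30.0
[499.2 -17.7 118.2]
r 147.99165104245563 theta 44.40483076051683
side 186 [492.7 -28.5] 43.34072
```

View pics/f1.png

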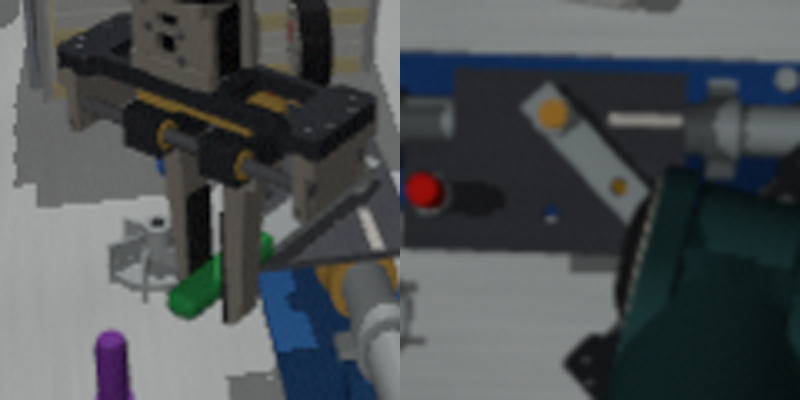

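The lever is by the yellow mark (top crop: nut (552,113), bore (618,186), i.e. about 44°), with the red pin parked at (425,190). A small nudge, then hold.

```bash
python3 -m crank '[[[0,0,0.009,0.9,-0.9,0,15],[0,0,0.009,0.9,-0.9,0,15],[0,0,0.009,0.9,-0.9,0,15],[0,0,0.009,0.9,-0.9,0,15],[0,0,0.009,0.9,-0.9,0,15],[0,0,0.009,0.9,-0.9,0,15],[0,0,0.009,0.9,-0.9,0,15],[0,0,0.009,0.9,-0.9,0,15],[0,0,0.009,0.9,-0.9,0,15],[0,0,0.009,0.9,-0.9,0,15]]]'
for i in 1; do python3 -m crank '[[[0,0,0,0,0,0,15],[0,0,0,0,0,0,15],[0,0,0,0,0,0,15],[0,0,0,0,0,0,15],[0,0,0,0,0,0,15],[0,0,0,0,0,0,15],[0,0,0,0,0,0,15],[0,0,0,0,0,0,15],[0,0,0,0,0,0,15],[0,0,0,0,0,0,15]]]'; done
python3 - <<'E'
from h import *
P=[]
for i in range(4):
    im,d=cams.capture("top"); P.append(bot.get_obs()["position"])
v=np.mean(P,0)[:2]-np.array([607.6,83.1]); print("theta",np.degrees(np.arctan2(v[1],v[0]))%360-178.5)
E
python3 -m crank '[[[0,0,0,0,0,0,15],[0,0,0,0,0,0,15],[0,0,0,0,0,0,15],[0,0,0,0,0,0,15],[0,0,0,0,0,0,15],[0,0,0,0,0,0,15],[0,0,0,0,0,0,15],[0,0,0,0,0,0,15],[0,0,0,0,0,0,15],[0,0,0,0,0,0,15]]]'
python3 -m crank '[[[0,0,0,0,0,0,15],[0,0,0,0,0,0,15],[0,0,0,0,0,0,15],[0,0,0,0,0,0,15],[0,0,0,0,0,0,15],[0,0,0,0,0,0,15],[0,0,0,0,0,0,15],[0,0,0,0,0,0,15],[0,0,0,0,0,0,15],[0,0,0,0,0,0,15]]]'
python3 -m crank '[[[0,0,0,0,0,0,15],[0,0,0,0,0,0,15],[0,0,0,0,0,0,15],[0,0,0,0,0,0,15],[0,0,0,0,0,0,15],[0,0,0,0,0,0,15],[0,0,0,0,0,0,15],[0,0,0,0,0,0,15],[0,0,0,0,0,0,15],[0,0,0,0,0,0,15]]]'
```

```text
time: 12.18
position: [500.1, -18.5, 118.2]
tool_rot: [-179.9, -0.2, 44.0]
contact_force: [-1.9, 6.0, 6.0]
grip_width: 0.236
finger_force: 30.0
time: 13.02
position: [500.1, -18.6, 118.2]
tool_rot: [-179.9, -0.2, 44.0]
contact_force: [-1.6, 6.9, 6.5]
grip_width: 0.237
finger_force: 30.0
theta 44.89061483969351
time: 14.05
position: [500.0, -18.5, 118.2]
tool_rot: [-179.9, -0.2, 44.0]
contact_force: [-1.9, 6.0, 6.1]
grip_width: 0.237
finger_force: 30.0
time: 14.88
position: [500.1, -18.6, 118.2]
tool_rot: [-179.9, -0.2, 44.0]
contact_force: [-0.5, 6.0, 6.2]
grip_width: 0.237
finger_force: 30.0
time: 15.72
position: [500.0, -18.5, 118.2]
tool_rot: [-179.9, -0.2, 44.0]
contact_force: [-2.1, 6.7, 6.0]
grip_width: 0.233
finger_force: 30.0
```

```bash
python3 -m crank '[[[0,0,0,0,0,0,15],[0,0,0,0,0,0,15],[0,0,0,0,0,0,15],[0,0,0,0,0,0,15],[0,0,0,0,0,0,15],[0,0,0,0,0,0,15]]]'; python3 -c "
from workcell import ticket
print(ticket.finish_job())"
```

```text
time: 16.22
position: [500.1, -18.5, 118.2]
tool_rot: [-179.9, -0.2, 44.0]
contact_force: [-1.4, 5.7, 6.1]
grip_width: 0.236
finger_force: 30.0
the job is handed in; nothing more can be done
None
```

The job is handed in: the red pin was let go and hangs upright in the notch, and the fingers were still holding the lever at about 45° after roughly 4 s steady there (about 16 s in all, no verdict returned).

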